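Lock the lamp post into its socket

TASK

Take the square lamp post that has the spring button out of the rack and put it upright into the square socket with its button on the same side as the socket's hole. The socket's rim stops the button, so pinch the button flush while you slide it in, then let go and ease the post down until the button pops out through the hole. Don't force anything, and leave everything else where it is.

Things in the scene. Friction and masses are not known exactly. Their poses are not given: they have to be found in the camera images.
- post: The post to fit: square aluminium bar 25 x 25 mm, 110 mm long, 0.2 to 0.3 kg, upright in any one of the rack's three places (the others hold a plain square post without a button and a round steel one, same size). Origin: centre of its foot, z up along it. Spring button on its +x face, centred 52 mm above the foot; plain bar with a flat top above it. The lowest 8 mm taper to 18 mm square.
- button (a joint): Travel of the spring button into the post, m: 0 when out (stands out 6 mm), 0.006 flush with the post's face. Square-edged steel block 12 mm wide, 18 mm tall, no bevel: the socket's rim stops it dead unless it is flush. 4 N start it, 7 N press it flush; it springs back. Pinching the post over the button's upper half presses it and leaves its lower half free to go under the rim.
- button_face (a point): Middle of the button's outer face, on the post's +x side (moves with the button).
- post_top (a point): Middle of the post's flat top, 110 mm above its foot.
- rack: Fixed black block 60 mm (x) x 200 mm (y) x 40 mm high, three square holes 65 mm apart along its y, 35 mm deep, floor 5 mm above the table. Origin: centre of its underside. The post's button faces the rack's +x, its centre 17 mm above the rack's top.
- socket: Fixed upright square aluminium tube, open at the top, on a dark foot plate 90 x 110 x 6 mm. Rim 116 mm above the table, bore 26.6 mm square (0.8 mm play on each side of the post), walls 3.5 mm, 33.6 mm square outside; its floor is out of the post's reach. Origin: centre of its underside, z up, +x to the side with the hole.
- rim (a point): Centre of the socket's mouth, level with the rim, axes as the socket's. Once a few mm of the button are under the rim, the bore keeps it pressed and its rubbing holds the post up when let go; some 5 N more push it on down.
- hole_side (a point): Middle of the socket's +x outside, 41 mm below the rim. A dark lock plate with the button's hole (17 mm wide, 20.5 mm tall) is clamped on this side, standing out 2 mm, each time at another height: the hole's centre is 31 to 51 mm below the rim (not measured, can be seen). There the button pops out by itself; then the hole's lower edge stops the post: do not push on.
- plain_post: bystander: plain square aluminium post without a button, 25 mm square, 110 mm long, in the rack; origin at its foot
- round_post: bystander: round steel post, 25 mm across, 110 mm long, in the rack; origin at its foot
- loupe: bystander: black magnifier, 38 mm across, 36 mm high; origin under its centre
- gauge_block: bystander: steel block 35 x 30 x 30 mm; origin under its centre
- mouse: bystander: black computer mouse, 100 x 60 mm, 30 mm high; origin under its centre
- driver: bystander: screwdriver lying on the table; origin under its middle
- setting_ring: bystander: steel ring 64 mm across, 20 mm high; origin under its centre
- screw_cup: bystander: white cup 66 mm across, 45 mm high; origin under its centre
Not all that is in view belongs to the job. What is meant by the socket is not orange, and is the smaller of those in its own colour.

How it is judged:
By the outcome, as a careful person would: the job done as asked, in the order asked, and still so for the second after the job is handed in, with the robot touching nothing.
It also fails if it takes over 59 s, if anything falls off the work surface, if the arm or the gripper's body presses on something with over 40 N, if the wrist force passes 120 N, or if a joint passes its speed limit or range.

ROBOT

A 6-joint arm with a two-finger parallel gripper is mounted at the origin on the work surface. World frame = base frame: x ahead of the robot, y to its left, z up, the work surface at z = 0. Lengths are in m, angles in rad, forces in N, time in s.
With the tool pointing down it reaches from about 0.3 to 0.775 m from the base axis. Payload 14.6 kg.
Tool frame: the origin (TCP) lies between the finger pads; the fingertips stand 14 mm ahead of it and the grasp point (between the pads) lies 5 mm behind it; z points along the fingers, y is the line along which they close (so a half turn about z gives the same grasp; the last joint's range is limited). The gripper opens to 94 mm and grips with 3 to 60 N. Pads are 16 mm wide; open, the fingers measure 119 mm over their backs; the gripper's body (75 mm by 177 mm) begins 78 mm behind the grasp point.
Start: joints at [-1.213, 0.3, 1.521, -0, 1.321, -0.067], TCP at [0.227, -0.501, 0.219] pointing down, gripper open.
Joint ranges: [-3.03, 3.03], [-0.79, 2.21], [0.23, 2.52], [-1.04, 4.18], [0, 3.07], [-2.55, 2.55]. Speed limits (rad/s): [2.22, 2.22, 2.57, 3.14, 3.14, 3.14].

INTERFACE

Orientations are given as [roll, pitch, yaw] about the fixed x, y, z axes, in that order (R = Rz(yaw) Ry(pitch) Rx(roll)).
In Python, from station import ctrl gives the robot as it stands. The module is installed in compiled form; this text tells all that it offers.
- The arm moves only by the tool move_arm, never from a script. Its argument "targets" is a list of rows, each a list of 7 numbers: the opening, from -1 (shut) to 1 (fully open), then the shift along the tool's x, y, z in units of 50 mm (1.0 is 50 mm), then the turn, a rotation vector about the tool's x, y, z in rad. A call has 1 to 12 rows; each row is the pose to reach, as a shift and turn from the pose commanded when the call began, along the tool's axes at that moment; what a row does not reach only later rows make up. A row lasts 1/10 s, in which the tool goes at most 50 mm and 8.59 degrees, less where a joint would pass 70% of its speed; a pose out of reach is approached as far as the arm can. A call with a gripper value outside its range is refused whole. The fingers move at their own pace and stop on an object; "grip_force" is the grip in N (left out, the last holds). Time passes only in rows, so rows that repeat a pose let the fingers close. It gives the time, the measured TCP pose, the force, the opening and the grip force at its end, in the units of the state.
- ctrl.get_obs(): the state, without advancing time (a new reading comes with each control period).
- ctrl.camera(name): name is "scene" or "side" or "wrist"; returns (picture, depth): 480x640x3 uint8, red, green, blue; 480x640 float32, m along the optical axis (not along the pixel's ray), 0 where there is no reading.
- ctrl.camera_params(name): a dict with "intrinsics" (3x3 intrinsics, pixels), "rvec" (rotation vector, rad) and "tvec" (3), from world to camera coordinates, as OpenCV has them; the wrist camera has in their place "T_tool_cam" (4x4, takes a point from camera to tool coordinates, whose origin is the TCP and whose axes are the flange's). Camera axes: x right, y down, z forward; pixel columns grow to the right and rows downward; lengths in m; the calibration is good to about 2 mm. A picture is of the moment at which its call begins: read the wrist's pose just before it. camera_params takes no time and is no camera call.
- ctrl.hand_in(): hands the job in; it is judged then, once.
Trained networks look in the newest picture that a camera, given by its name, has taken for a name from the list of things; names that differ only in an ending like _2 or _b are one class to them, and where a whole thing is asked for, a point or a joint stands for the part that bears it (a point fixed in the world has none). Each returns a list of dicts, best first, with "score" (0 to 1); they miss things now and then, are a little off and sometimes report something else, mostly with a low value. They report only what shows in the picture. A call takes as long as a camera call. They do not tell look-alikes from the thing itself.
- ctrl.cut_out(camera, target): "region" (480x640 bool, what is visible of it) and "point" ([column, row] in pixels, amid what is visible of it).
- ctrl.tip_of(camera, target): "point" ([column, row] in pixels: a listed point, or the origin of a listed thing).
The state is a dict: "time_s": time; "qpos": joint angles; "joint_vel": joint speeds; "tau": joint torques, N m; "ee_pos": TCP position; "eef_rot": TCP orientation; "force": force on the tool from outside, world axes, zero at the start; "moment": the same for the moment, N m; "grip_width": finger opening in m; "grip_force": force on a finger pad.
Only numpy, scipy, OpenCV 4.12 (cv2) and the standard library are available. Lean on these libraries where they do the work, as an engineer would, in place of code of your own. Each camera call takes 0.05 s, during which the arm holds its last target. There are 200 camera calls.

## Working session

There is one attempt and no reset: what is moved stays moved. The work goes in short steps, Python scripts to look and compute and a tool call to move; the robot and the scene stay as the last step left them, time stands still between calls to the robot, and variables do not carry over. Pictures are saved under pics/ and viewed, at most 10 in all, crops included, and the job is handed in when it is done.

Besides the shell and the picture viewer there is one more tool, called after "Request:" as name([rows], argument=value, ...), one row to a line, values as JSON. move_arm: Moves the arm, as the interface text tells. Its arguments: {"type":"object","properties":{"targets":{"type":"array"},"grip_force":{"type":"number"}},"required":["targets"]}

```bash
mkdir -p pics
cat > h.py <<'E'
import numpy as np, cv2
from scipy.spatial.transform import Rotation as R
from station import ctrl
def T_wc(name):
    p=ctrl.camera_params(name); K=np.array(p["intrinsics"])
    if "rvec" in p:
        M=np.eye(4);M[:3,:3]=cv2.Rodrigues(np.array(p["rvec"],float))[0];M[:3,3]=np.ravel(p["tvec"]);return K,np.linalg.inv(M)
    o=ctrl.get_obs();M=np.eye(4);M[:3,:3]=R.from_euler('xyz',o["eef_rot"]).as_matrix();M[:3,3]=o["ee_pos"]
    return K,M@np.array(p["T_tool_cam"])
def cloud(name,depth,KT=None):
    K,T=KT or T_wc(name)
    v,u=np.mgrid[:480,:640];r=np.stack([u,v,np.ones_like(u)],-1)@np.linalg.inv(K).T
    return (r*depth[...,None])@T[:3,:3].T+T[:3,3]
def save(n,im): cv2.imwrite("pics/"+n+".png",im[...,::-1])
E
python3 - <<'E'
from h import *
o=ctrl.get_obs();print(o["time_s"],o["ee_pos"],o["eef_rot"],o["grip_width"])
for c in ("scene","side"):
    im,d=ctrl.camera(c);save(c+"0",im);P=cloud(c,d);np.savez(c+"0.npz",im=im,P=P)
    for t in ("post","plain_post","round_post","rack","socket","button_face","rim","hole_side"):
        if t in("button_face","rim","hole_side"):
            for r in ctrl.tip_of(c,t)[:3]:
                u,v=np.int_(np.round(r["point"]));print(c,t,round(r["score"],2),u,v,P[v,u].round(3))
        else:
            for r in ctrl.cut_out(c,t)[:4]:
                u,v=np.int_(r["point"]);m=r["region"];print(c,t,round(r["score"],2),u,v,m.sum(),np.median(P[m],0).round(3),P[m][:,2].max().round(3))
print(ctrl.get_obs()["time_s"])
E
```

```text
0.0 [ 0.22659376 -0.50088294  0.21888308] [-3.14042047e+00 -9.83015438e-05  4.24762524e-01] 0.09367701243651333
scene post 0.93 275 219 807 [ 0.595 -0.109  0.083] 0.631
scene plain_post 0.58 241 189 639 [ 0.565 -0.236  0.084] 0.631
scene round_post 0.56 258 204 593 [ 0.58  -0.175  0.082] 0.631
scene round_post 0.4 271 221 848 [ 0.594 -0.11   0.081] 0.631
scene rack 0.96 264 240 2073 [ 0.596 -0.142  0.036] 0.631
scene socket 0.92 430 322 4287 [0.576 0.206 0.008] 0.631
scene socket 0.92 491 260 5681 [0.397 0.202 0.012] 0.631
scene socket 0.74 434 428 6397 [0.728 0.307 0.008] 0.631
scene button_face 0.56 266 234 [ 0.596 -0.142  0.04 ]
scene rim 0.66 425 302 [0.562 0.181 0.053]
scene rim 0.65 437 274 [0.545 0.185 0.102]
scene rim 0.62 503 196 [0.357 0.186 0.147]
scene hole_side 0.95 434 408 [0.732 0.302 0.085]
scene hole_side 0.87 489 231 [0.4   0.193 0.102]
scene hole_side 0.63 427 303 [0.558 0.183 0.049]
side post 0.55 336 213 636 [ 0.583 -0.111  0.084] 0.74
side plain_post 0.69 380 183 618 [ 0.556 -0.237  0.08 ] 0.74
side plain_post 0.36 307 274 393 [0.566 0.008 0.03 ] 0.74
side round_post 0.89 357 200 437 [ 0.569 -0.174  0.082] 0.74
side round_post 0.22 252 271 730 [0.669 0.059 0.021] 0.028
side rack 0.59 351 221 2137 [ 0.56  -0.154  0.037] 0.74
side rack 0.44 193 297 730 [0.729 0.163 0.018] 0.74
side socket 0.81 254 355 3721 [0.548 0.208 0.006] 0.74
side socket 0.73 138 351 4082 [0.698 0.306 0.006] 0.74
side socket 0.67 352 412 7921 [0.366 0.212 0.008] 0.74
side rim 0.95 246 322 [0.573 0.187 0.087]
side rim 0.92 129 324 [0.727 0.291 0.085]
side rim 0.71 360 362 [0.377 0.174 0.131]
side hole_side 0.96 123 330 [0.707 0.312 0.113]
side hole_side 0.83 338 375 [0.389 0.215 0.148]
side hole_side 0.78 243 328 [0.556 0.212 0.115]
0.9
```

View pics/scene0.png

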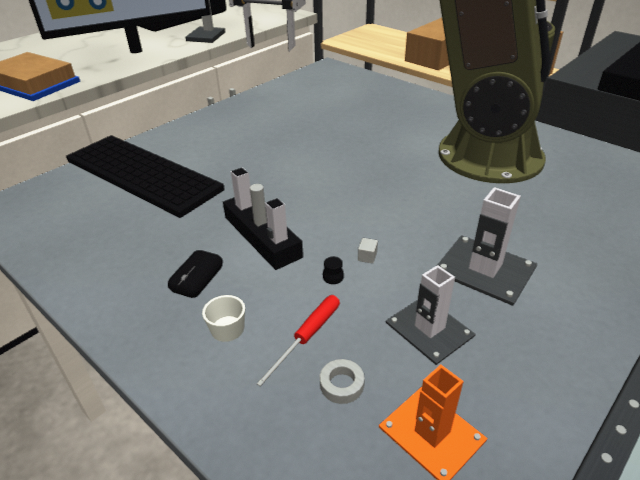

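View pics/side0.png

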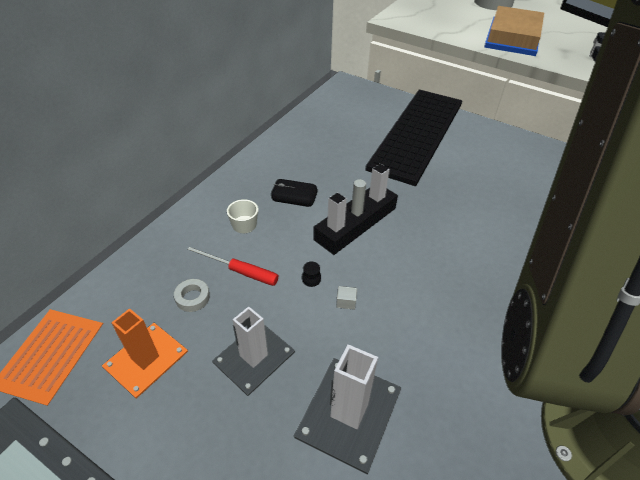

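The scene picture shows the rack with square posts at (241,189) and (275,219) and the round one at (258,204). The candidate sockets are silver small (432,310), silver large (495,240) and orange (438,410). The small silver one fits: it isn't orange and is the smaller of its colour. I'll confirm this in an enlarged crop of posts and socket.

Run:
```python
from h import *
a=np.load("scene0.npz")["im"];b=np.load("side0.npz")["im"]
f=lambda im,x,y,w,h:cv2.resize(im[y:y+h,x:x+w],(400,300),interpolation=cv2.INTER_CUBIC)
top=np.hstack([f(a,210,160,100,75+0),f(b,310,155,100,75)])
bot=np.hstack([f(a,380,255,120,90),f(b,200,300,120,90)])
save("crop1",np.vstack([top,bot]))
for n in("scene","side"):
    P=np.load(n+"0.npz")["P"]
    for c,(x0,x1,y0,y1) in {"sock":(.5,.64,.12,.28),"rack":(.5,.68,-.3,-.05)}.items():
        m=(P[...,0]>x0)&(P[...,0]<x1)&(P[...,1]>y0)&(P[...,1]<y1)
        for lo,hi in ((.036,.044),(.107,.113),(.113,.125)) if c=="rack" else((.108,.13),):
            q=P[m&(P[...,2]>lo)&(P[...,2]<hi)]
            if len(q)<4: continue
            print(n,c,lo,len(q),q.mean(0).round(4),cv2.minAreaRect(q[:,:2].astype(np.float32)*1000))
```

```text
scene sock 0.108 363 [0.5625 0.1961 0.114 ] ((561.4883422851562, 195.10879516601562), (35.848690032958984, 35.99148178100586), 80.87061309814453)
scene rack 0.036 1191 [ 0.589  -0.1628  0.0401] ((574.392578125, -182.72439575195312), (204.84213256835938, 61.29920959472656), 78.05750274658203)
scene rack 0.107 142 [ 0.5796 -0.1736  0.1101] ((574.0317993164062, -181.24533081054688), (158.7621307373047, 26.045970916748047), 77.19417572021484)
scene rack 0.113 334 [ 0.5755 -0.1755  0.1154] ((573.6640625, -181.7822265625), (160.02481079101562, 26.922035217285156), 77.36382293701172)
side sock 0.108 290 [0.5602 0.1956 0.1136] ((560.6507568359375, 194.72055053710938), (35.12664794921875, 35.36799621582031), 79.30464172363281)
side rack 0.036 1224 [ 0.5683 -0.1676  0.0391] ((572.9224853515625, -182.375244140625), (201.89540100097656, 62.8604736328125), 77.16402435302734)
side rack 0.107 132 [ 0.571  -0.176   0.1104] ((573.2367553710938, -182.20114135742188), (158.76821899414062, 25.599668502807617), 77.41690826416016)
side rack 0.113 274 [ 0.5744 -0.1771  0.1147] ((573.5405883789062, -182.06520080566406), (155.714111328125, 27.241207122802734), 77.02061462402344)
```

View pics/crop1.png

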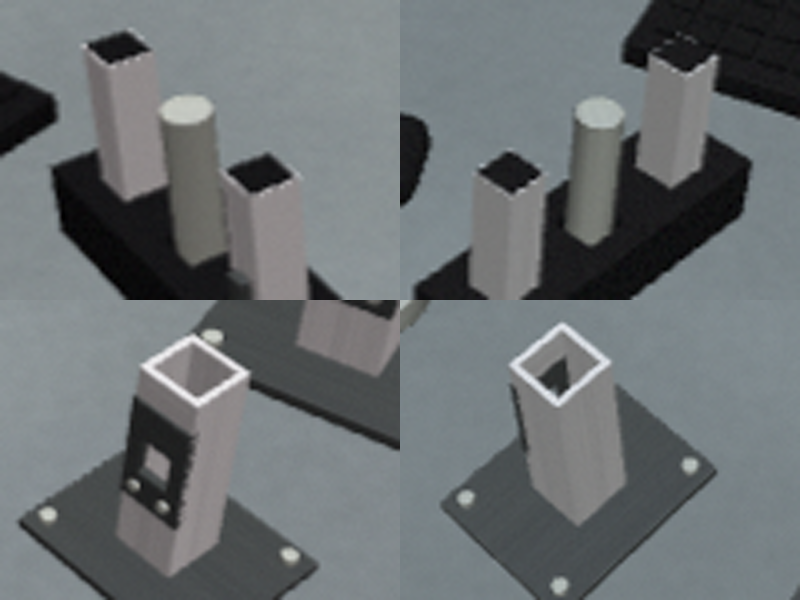

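The crop shows the dark button on the left (+x) face of the front post at scene pixel (270,230). The rear square post at (241,189) shows no button, so post (275,219) is the one. The small silver socket's lock plate is on its left (+x) side, with the hole at about (427,303). Next I plan the hover and estimate the hole depth.

```bash
cat >> h.py <<'E'
def plan(pos,yaw):
    o=ctrl.get_obs();A=R.from_euler('xyz',o["eef_rot"]);B=R.from_euler('xyz',[np.pi,0,yaw])
    print("t",round(o["time_s"],2),"shift",(A.inv().apply(np.array(pos)-o["ee_pos"])/.05).round(3),"rot",(A.inv()*B).as_rotvec().round(4))
E
python3 - <<'E'
from h import *
print(np.round(ctrl.camera_params("wrist")["T_tool_cam"],3))
plan([.560,-.118,.26],np.radians(77.3))
K,T=T_wc("scene"); c=np.array([.561,.195,0]);yaw=np.radians(-10);n=np.array([np.cos(yaw),np.sin(yaw),0])
def hit(u,v,off=.0188):
    r=T[:3,:3]@np.linalg.inv(K)@[u,v,1];s=((c+off*n-T[:3,3])@n)/(r@n);return T[:3,3]+s*r
print("hole",hit(427.1,303.6).round(4))
print("cam",T[:3,3].round(2))
E
```

```text
[[ 0.    -0.962 -0.272  0.079]
 [ 1.     0.     0.001  0.001]
 [-0.001 -0.272  0.962 -0.164]
 [ 0.     0.     0.     1.   ]]
t 0.9 shift [ 9.232 -4.234 -0.811] rot [ 1.000e-04 -0.000e+00 -9.244e-01]
hole [0.58   0.1943 0.0719]
cam [1.08 0.45 0.63]
```

Request:
move_arm([
  [1, 1, -0.4, -0.4, 0, 0, -0.1],
  [1, 2, -0.8, -0.4, 0, 0, -0.22],
  [1, 3, -1.2, -0.4, 0, 0, -0.34],
  [1, 4, -1.6, -0.4, 0, 0, -0.46],
  [1, 5, -2.05, -0.4, 0, 0, -0.58],
  [1, 6, -2.45, -0.4, 0, 0, -0.7],
  [1, 7, -2.85, -0.4, 0, 0, -0.82],
  [1, 8, -3.25, -0.4, 0, 0, -0.9244],
  [1, 9, -3.7, -0.4, 0, 0, -0.9244],
  [1, 9.74, -3.99, -0.4, 0, 0, -0.9244],
  [1, 9.74, -3.99, -0.4, 0, 0, -0.9244],
  [1, 9.74, -3.99, -0.4, 0, 0, -0.9244],
])

```text
time_s: 2.1
ee_pos: [0.5898, -0.1157, 0.2388]
eef_rot: [-3.141, -0.0, 1.353]
force: [-0.6, -0.8, -0.1]
grip_width: 0.0942
grip_force: 0.0
```

Run:
```python
from h import *
KT=T_wc("wrist");im,d=ctrl.camera("wrist");save("w1",im);P=cloud("wrist",d,KT);np.savez("w1.npz",im=im,P=P)
for t in("post","button_face","post_top"):
    for r in ctrl.tip_of("wrist",t)[:2]:
        u,v=np.int_(np.round(r["point"]));print(t,round(r["score"],2),u,v,P[v,u].round(4))
m=(abs(P[...,2]-.114)<.006)&(abs(P[...,0]-.588)<.03)&(abs(P[...,1]+.119)<.03);q=P[m]
print(len(q),q.mean(0).round(4),cv2.minAreaRect(q[:,:2].astype(np.float32)*1000))
m=(abs(P[...,2]-.04)<.004)&(abs(P[...,0]-.58)<.1)&(abs(P[...,1]+.15)<.15);q=P[m];print(len(q),cv2.minAreaRect(q[:,:2].astype(np.float32)*1000))
o=ctrl.get_obs();print(o["ee_pos"],o["eef_rot"],o["time_s"])
```

```text
post 0.96 321 222 [ 0.5905 -0.1089  0.0741]
button_face 0.65 342 231 [ 0.608  -0.1303  0.0396]
post_top 0.57 324 249 [ 0.5899 -0.124   0.1127]
899 [ 0.5894 -0.1204  0.1138] ((589.169677734375, -120.92704772949219), (25.645721435546875, 24.7972412109375), 77.9792251586914)
5923 ((580.839599609375, -145.17811584472656), (283.8795166015625, 74.94425964355469), 81.91731262207031)
[ 0.5876561  -0.11943217  0.23950172] [-3.14152256e+00  1.26500572e-04  1.34831876e+00] 2.3
```

View pics/w1.png

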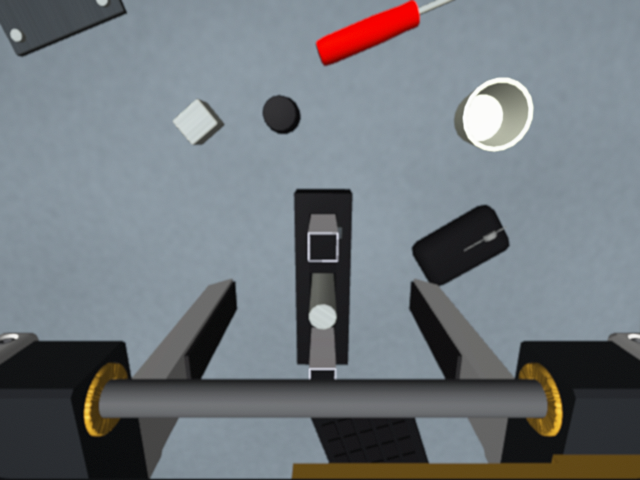

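The wrist view shows the post top at (323,247), with the button sticking out on its right (+x) side at (341,232). The fingers straddle it along that axis. Descending to the pinch height.

Request:
move_arm([
  [1, 0, 0.016, 0.5, 0, 0, 0],
  [1, 0, 0.016, 1.1, 0, 0, 0],
  [1, 0, 0.016, 1.7, 0, 0, 0],
  [1, 0, 0.016, 2.3, 0, 0, 0],
  [0.6, 0, 0.016, 2.8, 0, 0, 0],
  [0.3, 0, 0.016, 3.1, 0, 0, 0],
  [0.1, 0, 0.016, 3.3, 0, 0, 0],
  [0, 0, 0.016, 3.4, 0, 0, 0],
  [0, 0, 0.016, 3.4, 0, 0, 0],
  [0, 0, 0.016, 3.4, 0, 0, 0],
], grip_force=25)

```text
time_s: 3.3
ee_pos: [0.5894, -0.119, 0.0704]
eef_rot: [3.14, 0.0, 1.349]
force: [-0.4, 0.3, 0.2]
grip_width: 0.0494
grip_force: 0.0
```

Request:
move_arm([
  [-0.2, 0, 0, 0, 0, 0, 0],
  [-0.3, 0, 0, 0, 0, 0, 0],
  [-0.4, 0, 0, 0, 0, 0, 0],
  [-1, 0, 0, 0, 0, 0, 0],
  [-1, 0, 0, 0, 0, 0, 0],
  [-1, 0, 0, 0, 0, 0, 0],
  [-1, 0, 0, 0, 0, 0, 0],
  [-1, 0, 0, 0, 0, 0, 0],
], grip_force=25)

```text
time_s: 4.1
ee_pos: [0.589, -0.1188, 0.0697]
eef_rot: [3.141, -0.0, 1.349]
force: [-1.0, 0.2, 4.8]
grip_width: 0.0248
grip_force: 25.0
```

Request:
move_arm([
  [-1, 0, 0, -0.1, 0, 0, 0],
  [-1, 0, 0, -0.3, 0, 0, 0],
  [-1, 0, 0, -0.6, 0, 0, 0],
  [-1, 0, 0, -1, 0, 0, 0],
  [-1, 0, 0, -1.4, 0, 0, 0],
  [-1, 0, 0, -1.8, 0, 0, 0],
  [-1, 0, 0, -2.2, 0, 0, 0],
  [-1, 0, 0, -2.6, 0, 0, 0],
  [-1, 0, 0, -2.9, 0, 0, 0],
  [-1, 0, 0, -3.1, 0, 0, 0],
  [-1, 0, 0, -3.1, 0, 0, 0],
])

```text
time_s: 5.2
ee_pos: [0.5892, -0.1189, 0.2263]
eef_rot: [3.139, 0.0, 1.349]
force: [-0.1, -0.8, -3.6]
grip_width: 0.0247
grip_force: 25.0
```

Run:
```python
from h import *
o=ctrl.get_obs();print(o["ee_pos"],o["eef_rot"],o["grip_width"],o["force"])
plan([.561,.10,.225],np.radians(80))
```

```text
[ 0.58920938 -0.11886282  0.22631517] [3.13922998e+00 7.19345541e-05 1.34920879e+00] 0.02466408550568427 [-0.08839383 -0.84945274 -3.64305634]
t 5.2 shift [ 4.146 -1.512  0.022] rot [ 0.0024  0.0001 -0.0471]
```

Request:
move_arm([
  [-1, 0.3, -0.1, 0, 0, 0, 0],
  [-1, 0.8, -0.3, 0, 0, 0, -0.01],
  [-1, 1.4, -0.5, 0, 0, 0, -0.02],
  [-1, 2.0, -0.7, 0, 0, 0, -0.03],
  [-1, 2.6, -0.9, 0, 0, 0, -0.04],
  [-1, 3.2, -1.15, 0, 0, 0, -0.047],
  [-1, 3.7, -1.35, 0, 0, 0, -0.047],
  [-1, 4.0, -1.47, 0, 0, 0, -0.047],
  [-1, 4.15, -1.51, 0, 0, 0, -0.047],
  [-1, 4.15, -1.51, 0, 0, 0, -0.047],
  [-1, 4.15, -1.51, 0, 0, 0, -0.047],
  [-1, 4.15, -1.51, 0, 0, 0, -0.047],
])

```text
time_s: 6.4
ee_pos: [0.5611, 0.0993, 0.2243]
eef_rot: [-3.141, 0.0, 1.395]
force: [-0.1, 0.3, -3.0]
grip_width: 0.0247
grip_force: 25.0
```

Run:
```python
from h import *
KT=T_wc("wrist");im,d=ctrl.camera("wrist");P=cloud("wrist",d,KT);np.savez("w2.npz",im=im,P=P)
rows=[im]
for t in("rim","post","button_face","post_top"):
    for r in ctrl.tip_of("wrist",t)[:3]:
        u,v=np.int_(np.round(r["point"]));print(t,round(r["score"],2),u,v,P[v,u].round(4))
near=lambda P,c,r:(np.hypot(P[...,0]-c[0],P[...,1]-c[1])<r)
q=P[near(P,(.561,.195),.035)&(abs(P[...,2]-.116)<.005)]
print("rim",len(q),q.mean(0).round(4),cv2.minAreaRect(q[:,:2].astype(np.float32)*1000))
o=ctrl.get_obs();print(o["ee_pos"],o["eef_rot"],o["force"],o["grip_width"])
for c in("scene","side"):
    KT=T_wc(c);i2,d=ctrl.camera(c);Q=cloud(c,d,KT);np.savez(c+"2.npz",im=i2,P=Q)
    q=Q[near(Q,(.561,.195),.035)&(abs(Q[...,2]-.115)<.006)];print(c,"rim",len(q),q.mean(0).round(4),cv2.minAreaRect(q[:,:2].astype(np.float32)*1000))
    q=Q[near(Q,o["ee_pos"][:2],.03)&(Q[...,2]<.205)&(Q[...,2]>.14)];print(c,"post",len(q),q.min(0).round(4),q.max(0).round(4),cv2.minAreaRect(q[:,:2].astype(np.float32)*1000))
    rows.append(i2)
a=cv2.resize(rows[0],(400,300))
uv=lambda c,p:cv2.projectPoints(np.array([p]),*[np.array(ctrl.camera_params(c)[k],float) for k in("rvec","tvec","intrinsics")],None)[0].ravel()
def crop(c,im,p,w=100,h=75):
    u,v=np.int_(uv(c,p));u=min(max(u-w//2,0),640-w);v=min(max(v-h//2,0),480-h);print(c,u,v);return cv2.resize(im[v:v+h,u:u+w],(400,300),interpolation=cv2.INTER_CUBIC)
b=crop("scene",rows[1],o["ee_pos"]-[0,0,.03]);c_=crop("side",rows[2],o["ee_pos"]-[0,0,.03]);d_=crop("scene",rows[1],[.561,.195,.08])
save("c2",np.vstack([np.hstack([a,b]),np.hstack([d_,c_])]))
```

```text
rim 0.78 13 175 [0.3582 0.1927 0.1337]
rim 0.68 299 123 [0.5552 0.1994 0.0037]
post 0.81 322 268 [0.5632 0.1092 0.197 ]
post_top 0.65 326 363 [0.5625 0.0962 0.2686]
post_top 0.18 301 122 [0.5574 0.1999 0.0053]
rim 861 [0.5622 0.1945 0.1144] ((562.060546875, 193.8097381591797), (33.1804313659668, 33.07943344116211), 79.95745086669922)
[0.56094923 0.09983011 0.2243993 ] [-3.14150959e+00  2.14576281e-05  1.39561229e+00] [ 1.07326888  0.00585426 -2.83807577] 0.024963263958661833
scene rim 351 [0.5623 0.1959 0.1142] ((561.5751953125, 195.3979949951172), (34.911617279052734, 36.17476272583008), 79.71770477294922)
scene post 545 [0.5491 0.0844 0.1595] [0.5755 0.1145 0.205 ] ((567.2238159179688, 104.57616424560547), (20.283855438232422, 35.2263069152832), 35.15574264526367)
side rim 273 [0.5601 0.1955 0.114 ] ((560.4323120117188, 194.6807861328125), (35.00520324707031, 35.925376892089844), 81.0744857788086)
side post 372 [0.5446 0.0891 0.1593] [0.5748 0.1139 0.205 ] ((555.2149658203125, 106.41439819335938), (34.711830139160156, 19.17198944091797), 33.49296188354492)
scene 338 169
side 230 208
scene 385 256
```

View pics/c2.png

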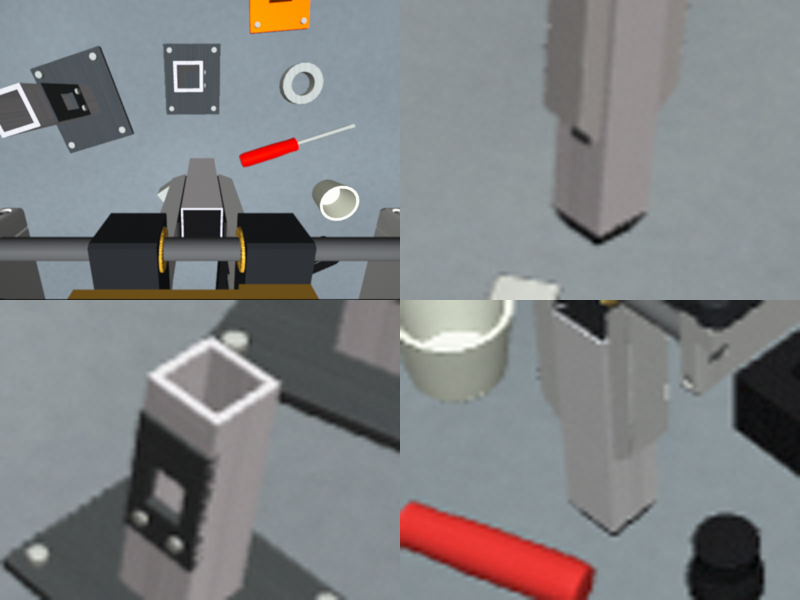

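The crops show the button flush with its lower half free below the finger, at (582,135). The socket mouth is square to the tool, with its plate on the +x side. Next I measure post and socket in the same axes.

Run:
```python
from h import *
a=np.radians(-10);nx=np.array([np.cos(a),np.sin(a)]);ny=np.array([-nx[1],nx[0]])
def faces(Q,c,zlo,zhi,half,lbl):
    m=(np.hypot(Q[...,0]-c[0],Q[...,1]-c[1])<half*1.6)&(Q[...,2]>zlo)&(Q[...,2]<zhi)
    q=Q[m];u=(q[:,:2]-c)@nx*1000;v=(q[:,:2]-c)@ny*1000;h=half*1000
    for s,nm,k,o in((1,"+x",u,v),(-1,"-x",u,v),(1,"+y",v,u),(-1,"-y",v,u)):
        w=(abs(s*k-h)<4)&(abs(o)<h-4)
        if w.sum()>25:
            f=np.polyfit(o[w],k[w],1);z=np.polyfit(q[w,2],k[w],1)[0]/1000
            print(lbl,nm,w.sum(),"centre off",round(np.median(k[w])-s*h,2),"slope deg",round(np.degrees(np.arctan(f[0])),1),"lean",round(z,3))
o=ctrl.get_obs();e=o["ee_pos"];C=np.array([.5612,.1948]);print(e)
for c in("scene","side"):
    Q=np.load(c+"2.npz")["P"]
    faces(Q,e[:2],.166,.196,.0125,c+" post"); faces(Q,C,.04,.108,.0168,c+" sock")
Q=np.load("w2.npz")["P"];faces(Q,e[:2],.166,.25,.0125,"w post");faces(Q,C,.04,.108,.0168,"w sock")
q=Q[(np.hypot(Q[...,0]-C[0],Q[...,1]-C[1])<.035)&(abs(Q[...,2]-.115)<.005)];w=(q[:,:2]-C)*1000
u=w@nx;v=w@ny
for k in(u,v):print("rim ext",np.percentile(k,[1,99]).round(1),(np.percentile(k,[1,99]).mean()).round(2))
q=Q[(np.hypot(Q[...,0]-e[0],Q[...,1]-e[1])<.03)&(abs(Q[...,2]-.267)<.006)];w=(q[:,:2]-e[:2])*1000
for k in(w@nx,w@ny):print("top ext",len(k),np.percentile(k,[1,99]).round(1),np.median(q[:,2]))
```

```text
[0.56093599 0.10000994 0.22444232]
scene post +x 135 centre off -1.14 slope deg 0.7 lean -0.003
scene post +y 133 centre off -1.02 slope deg -0.1 lean 0.011
scene sock +x 421 centre off 1.4 slope deg 0.7 lean -0.014
scene sock -x 78 centre off 2.99 slope deg 0.9 lean -0.001
scene sock +y 336 centre off 0.43 slope deg 0.3 lean -0.002
scene sock -y 43 centre off 3.47 slope deg 0.9 lean -0.004
side post -x 105 centre off -0.5 slope deg 0.5 lean 0.003
side post +y 90 centre off -1.45 slope deg 0.4 lean -0.002
side sock +x 101 centre off -3.15 slope deg -1.4 lean -0.025
side sock -x 298 centre off -0.04 slope deg -0.2 lean 0.003
side sock +y 208 centre off -0.18 slope deg 0.7 lean -0.002
side sock -y 54 centre off 3.42 slope deg 0.2 lean -0.009
w post +x 214 centre off 2.51 slope deg 36.8 lean 0.001
w post -x 339 centre off -1.61 slope deg -51.9 lean -0.001
w post +y 1929 centre off -3.05 slope deg -0.1 lean 0.0
w sock +x 116 centre off 2.31 slope deg -5.5 lean 0.144
rim ext [-15.3  17.6] 1.11
rim ext [-17.4  15.6] -0.93
top ext 4703 [-22.3  24.2] 0.26853897884771005
top ext 4703 [-10.    9.9] 0.26853897884771005
```

Run:
```python
from h import *
plan([.5619,.1961,.195],np.radians(80))
```

```text
t 6.75 shift [ 1.896 -0.315  0.589] rot [-0.      0.     -0.0004]
```

Request:
move_arm([
  [-1, 0.3, -0.05, 0, 0, 0, 0],
  [-1, 0.8, -0.13, 0, 0, 0, 0],
  [-1, 1.3, -0.22, 0, 0, 0, 0],
  [-1, 1.7, -0.28, 0, 0, 0, 0],
  [-1, 1.9, -0.315, 0, 0, 0, 0],
  [-1, 1.9, -0.315, 0, 0, 0, 0],
  [-1, 1.9, -0.315, 0.3, 0, 0, 0],
  [-1, 1.9, -0.315, 0.5, 0, 0, 0],
  [-1, 1.9, -0.315, 0.59, 0, 0, 0],
  [-1, 1.9, -0.315, 0.59, 0, 0, 0],
])

```text
time_s: 7.75
ee_pos: [0.5617, 0.196, 0.1944]
eef_rot: [-3.141, 0.001, 1.396]
force: [0.4, -0.4, -2.5]
grip_width: 0.0248
grip_force: 25.0
```

Run:
```python
from h import *
o=ctrl.get_obs();e=o["ee_pos"];print(e,o["force"])
a=np.radians(-10);nx=np.array([np.cos(a),np.sin(a)]);ny=np.array([-nx[1],nx[0]])
C=np.array([.5612,.1948]);crops=[]
for c in("scene","side"):
    KT=T_wc(c);im,d=ctrl.camera(c);Q=cloud(c,d,KT)
    for lbl,c0,lo,hi,h in(("post",e[:2],.138,.168,12.5),("sock",C,.1,.113,16.8),("sock",C,.03,.1,16.8)):
        q=Q[(np.hypot(Q[...,0]-C[0],Q[...,1]-C[1])<h*1.6e-3)&(Q[...,2]>lo)&(Q[...,2]<hi)]
        u=(q[:,:2]-C)@nx*1000;v=(q[:,:2]-C)@ny*1000
        for s,nm,k,w in((1,"+x",u,v),(-1,"-x",u,v),(1,"+y",v,u)):
            g=(abs(s*k-h)<3.5)&(abs(w)<h-4)
            if g.sum()>20:print(c,lbl,lo,nm,g.sum(),round(np.median(k[g])-s*h,2))
    p=ctrl.camera_params(c);u,v=np.int_(cv2.projectPoints(np.array([[.561,.195,.13]]),np.array(p["rvec"],float),np.array(p["tvec"],float),np.array(p["intrinsics"],float),None)[0].ravel())
    crops.append(cv2.resize(im[v-45:v+45,u-30:u+30],(400,600),interpolation=cv2.INTER_CUBIC))
save("c3",np.hstack(crops))
```

```text
[0.56173428 0.19602884 0.19439073] [ 0.42313881 -0.44646716 -2.49456015]
scene post 0.138 +x 163 -0.85
scene post 0.138 +y 124 0.5
scene sock 0.1 +x 98 -0.28
scene sock 0.1 -x 43 2.86
scene sock 0.1 +y 67 0.2
scene sock 0.03 +x 397 1.18
scene sock 0.03 -x 24 2.65
scene sock 0.03 +y 338 0.43
side post 0.138 -x 109 -0.47
side post 0.138 +y 79 0.06
side sock 0.1 -x 61 -0.12
side sock 0.1 +y 46 -0.32
side sock 0.03 +x 42 -2.92
side sock 0.03 -x 311 -0.13
side sock 0.03 +y 208 -0.23
```

View pics/c3.png

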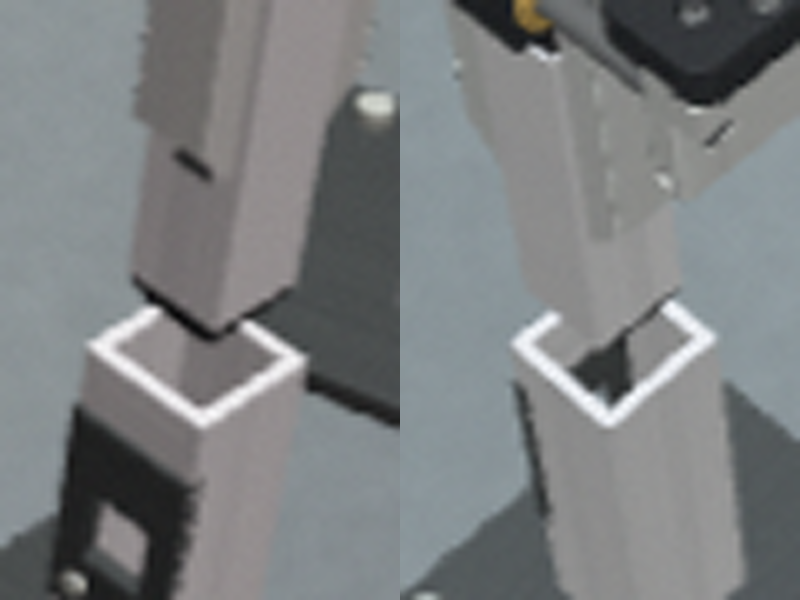

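The post hangs centred over the mouth within about 0.5 mm, with the lock plate on the button's side. Lowering slowly.

Request:
move_arm([
  [-1, -0.004, 0.009, 0.06, 0, 0, 0],
  [-1, -0.004, 0.009, 0.14, 0, 0, 0],
  [-1, -0.004, 0.009, 0.22, 0, 0, 0],
  [-1, -0.004, 0.009, 0.28, 0, 0, 0],
  [-1, -0.004, 0.009, 0.34, 0, 0, 0],
  [-1, -0.004, 0.009, 0.4, 0, 0, 0],
  [-1, -0.004, 0.009, 0.45, 0, 0, 0],
  [-1, -0.004, 0.009, 0.49, 0, 0, 0],
  [-1, -0.004, 0.009, 0.53, 0, 0, 0],
  [-1, -0.004, 0.009, 0.53, 0, 0, 0],
])

```text
time_s: 8.85
ee_pos: [0.5622, 0.1962, 0.1682]
eef_rot: [-3.141, 0.0, 1.396]
force: [0.1, -0.6, -2.9]
grip_width: 0.0245
grip_force: 25.0
```

Request:
move_arm([
  [-1, 0, 0, 0.06, 0, 0, 0],
  [-1, 0, 0, 0.14, 0, 0, 0],
  [-1, 0, 0, 0.22, 0, 0, 0],
  [-1, 0, 0, 0.3, 0, 0, 0],
  [-1, 0, 0, 0.38, 0, 0, 0],
  [-1, 0, 0, 0.44, 0, 0, 0],
  [-1, 0, 0, 0.48, 0, 0, 0],
  [-1, 0, 0, 0.48, 0, 0, 0],
])

```text
time_s: 9.65
ee_pos: [0.5622, 0.1962, 0.1442]
eef_rot: [-3.141, 0.0, 1.396]
force: [0.4, 0.0, -2.5]
grip_width: 0.0251
grip_force: 25.0
```

Request:
move_arm([
  [-1, 0, 0, 0.03, 0, 0, 0],
  [-1, 0, 0, 0.06, 0, 0, 0],
  [-1, 0, 0, 0.09, 0, 0, 0],
  [-1, 0, 0, 0.12, 0, 0, 0],
  [-1, 0, 0, 0.15, 0, 0, 0],
  [-1, 0, 0, 0.17, 0, 0, 0],
  [-1, 0, 0, 0.17, 0, 0, 0],
])

```text
time_s: 10.35
ee_pos: [0.5622, 0.1962, 0.1358]
eef_rot: [-3.141, 0.0, 1.396]
force: [-0.8, -0.1, -3.8]
grip_width: 0.0249
grip_force: 25.0
```

Request:
move_arm([
  [-1, 0, 0, 0.02, 0, 0, 0],
  [-1, 0, 0, 0.04, 0, 0, 0],
  [-1, 0, 0, 0.06, 0, 0, 0],
  [-1, 0, 0, 0.08, 0, 0, 0],
  [-1, 0, 0, 0.08, 0, 0, 0],
])

```text
time_s: 10.85
ee_pos: [0.5622, 0.1962, 0.1318]
eef_rot: [-3.141, 0.0, 1.396]
force: [-0.1, -0.3, -2.6]
grip_width: 0.0251
grip_force: 25.0
```

Request:
move_arm([
  [-0.44, 0, 0, 0, 0, 0, 0],
  [-0.4, 0, 0, 0, 0, 0, 0],
  [-0.3, 0, 0, 0, 0, 0, 0],
  [-0.1, 0, 0, 0, 0, 0, 0],
  [0, 0, 0, 0, 0, 0, 0],
  [0, 0, 0, 0, 0, 0, 0],
])

```text
time_s: 11.45
ee_pos: [0.5623, 0.1962, 0.132]
eef_rot: [3.141, -0.0, 1.396]
force: [0.2, 0.7, 0.1]
grip_width: 0.047
grip_force: 0.0
```

Run:
```python
from h import *
o=ctrl.get_obs();print(o["ee_pos"],o["force"])
crops=[]
for c in("scene","side"):
    KT=T_wc(c);im,d=ctrl.camera(c);p=ctrl.camera_params(c);u,v=np.int_(cv2.projectPoints(np.array([[.561,.195,.12]]),np.array(p["rvec"],float),np.array(p["tvec"],float),np.array(p["intrinsics"],float),None)[0].ravel())
    crops.append(cv2.resize(im[v-45:v+45,u-30:u+30],(400,600),interpolation=cv2.INTER_CUBIC))
save("c4",np.hstack(crops))
```

```text
[0.56233535 0.1962317  0.13204119] [0.19628881 0.70423316 0.12675251]
```

View pics/c4.png

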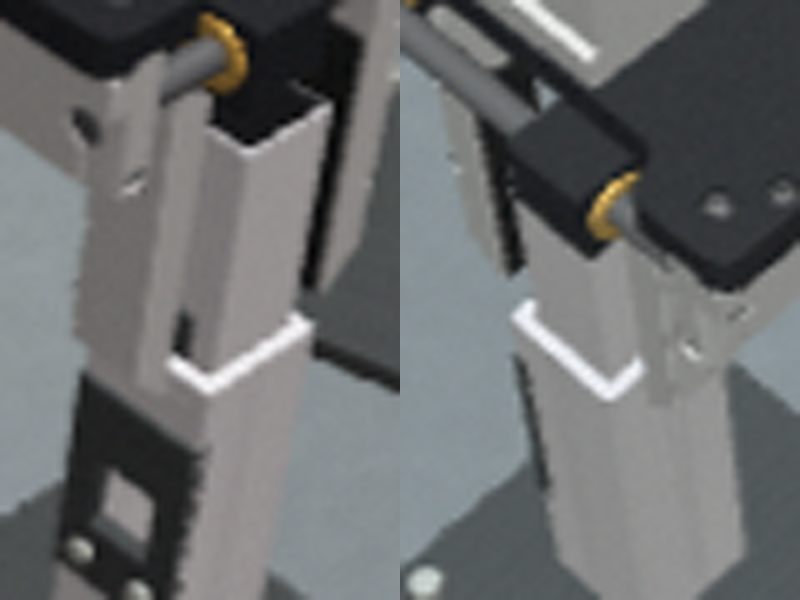

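The post stands by itself in the socket, with the button's upper part just above the rim at (185,335). I raise the gripper, shut it, and push gently on the flat top.

Request:
move_arm([
  [0, 0, 0, -0.2, 0, 0, 0],
  [0, 0, 0, -0.6, 0, 0, 0],
  [0, 0, 0, -1.1, 0, 0, 0],
  [0, 0, 0, -1.5, 0, 0, 0],
  [-1, 0, 0, -1.5, 0, 0, 0],
  [-1, 0, 0, -1.5, 0, 0, 0],
  [-1, 0, 0, -1.5, 0, 0, 0],
  [-1, 0, 0, -1.5, 0, 0, 0],
  [-1, 0, 0, -1.4, 0, 0, 0],
  [-1, 0, 0, -1.3, 0, 0, 0],
  [-1, 0, 0, -1.27, 0, 0, 0],
  [-1, 0, 0, -1.27, 0, 0, 0],
], grip_force=20)

```text
time_s: 12.75
ee_pos: [0.5621, 0.1962, 0.1949]
eef_rot: [-3.141, 0.0, 1.396]
force: [0.5, 0.4, -0.3]
grip_width: 0.0002
grip_force: 0.0
```

Request:
move_arm([
  [-1, 0, 0, 0.03, 0, 0, 0],
  [-1, 0, 0, 0.06, 0, 0, 0],
  [-1, 0, 0, 0.08, 0, 0, 0],
  [-1, 0, 0, 0.1, 0, 0, 0],
  [-1, 0, 0, 0.12, 0, 0, 0],
  [-1, 0, 0, 0.14, 0, 0, 0],
])

```text
time_s: 13.35
ee_pos: [0.5624, 0.1963, 0.1887]
eef_rot: [3.141, -0.0, 1.396]
force: [-0.6, 0.0, 3.4]
grip_width: 0.0005
grip_force: 2.0
```

Request:
move_arm([
  [-1, 0, 0, 0.03, 0, 0, 0],
  [-1, 0, 0, 0.06, 0, 0, 0],
  [-1, 0, 0, 0.09, 0, 0, 0],
  [-1, 0, 0, 0.12, 0, 0, 0],
  [-1, 0, 0, 0.15, 0, 0, 0],
  [-1, 0, 0, 0.18, 0, 0, 0],
  [-1, 0, 0, 0.21, 0, 0, 0],
  [-1, 0, 0, 0.24, 0, 0, 0],
])

```text
time_s: 14.15
ee_pos: [0.5623, 0.1962, 0.1764]
eef_rot: [3.141, -0.0, 1.396]
force: [-0.6, 0.8, 4.5]
grip_width: 0.0007
grip_force: 2.3
```

Request:
move_arm([
  [-1, 0, 0, 0.03, 0, 0, 0],
  [-1, 0, 0, 0.06, 0, 0, 0],
  [-1, 0, 0, 0.09, 0, 0, 0],
  [-1, 0, 0, 0.12, 0, 0, 0],
  [-1, 0, 0, 0.15, 0, 0, 0],
  [-1, 0, 0, 0.18, 0, 0, 0],
  [-1, 0, 0, 0.21, 0, 0, 0],
  [-1, 0, 0, 0.24, 0, 0, 0],
  [-1, 0, 0, 0.27, 0, 0, 0],
  [-1, 0, 0, 0.29, 0, 0, 0],
])

```text
time_s: 15.15
ee_pos: [0.5623, 0.1962, 0.1618]
eef_rot: [3.142, -0.0, 1.396]
force: [1.0, -0.3, 5.9]
grip_width: 0.0003
grip_force: 2.5
```

Run:
```python
from h import *
o=ctrl.get_obs();print(o["ee_pos"],o["force"])
im,d=ctrl.camera("scene");K,T=T_wc("scene");c=np.array([.5612,.1948,0]);a=np.radians(-10);n=np.array([np.cos(a),np.sin(a),0]);ny=np.array([-n[1],n[0],0])
# rectify the +x face (plate plane): 40 px/cm, y -20..20 mm, z 30..130 mm
W=np.float32([[-.02,.13],[.02,.13],[.02,.03],[-.02,.03]])
pts=np.array([c+n*.0188+ny*y+[0,0,z] for y,z in W]);p=ctrl.camera_params("scene")
uv=cv2.projectPoints(pts,np.array(p["rvec"],float),np.array(p["tvec"],float),K,None)[0].reshape(-1,2).astype(np.float32)
M=cv2.getPerspectiveTransform(uv,np.float32([[0,0],[240,0],[240,600],[0,600]]))
save("c5",cv2.warpPerspective(im,M,(240,600),flags=cv2.INTER_CUBIC))
```

```text
[0.5623478  0.19619498 0.16181902] [ 0.98140973 -0.28104033  5.890772  ]
```

View pics/c5.png

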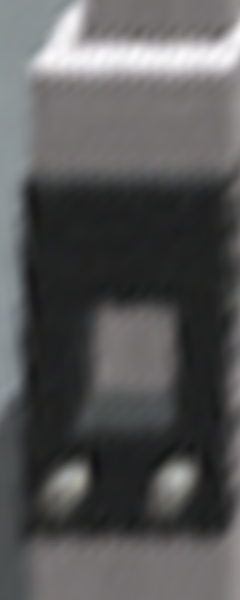

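The rectified plate face (6 px/mm) has the hole from row 300 to 428, so its centre is about 0.069 m high, some 47 mm below the rim. The pop is expected near TCP z of 0.142.

Request:
move_arm([
  [-1, 0, 0, 0.03, 0, 0, 0],
  [-1, 0, 0, 0.06, 0, 0, 0],
  [-1, 0, 0, 0.09, 0, 0, 0],
  [-1, 0, 0, 0.12, 0, 0, 0],
  [-1, 0, 0, 0.15, 0, 0, 0],
  [-1, 0, 0, 0.18, 0, 0, 0],
  [-1, 0, 0, 0.21, 0, 0, 0],
  [-1, 0, 0, 0.24, 0, 0, 0],
  [-1, 0, 0, 0.27, 0, 0, 0],
  [-1, 0, 0, 0.29, 0, 0, 0],
])

```text
time_s: 16.2
ee_pos: [0.5624, 0.1962, 0.1473]
eef_rot: [3.141, -0.0, 1.396]
force: [0.8, 0.7, 4.5]
grip_width: 0.0004
grip_force: 2.5
```

Request:
move_arm([
  [-1, 0, 0, 0.01, 0, 0, 0],
  [-1, 0, 0, 0.02, 0, 0, 0],
  [-1, 0, 0, 0.03, 0, 0, 0],
  [-1, 0, 0, 0.04, 0, 0, 0],
])

```text
time_s: 16.6
ee_pos: [0.5623, 0.1962, 0.1454]
eef_rot: [3.141, -0.0, 1.396]
force: [1.8, 0.9, 4.8]
grip_width: 0.0002
grip_force: 2.4
```

Request:
move_arm([
  [-1, 0, 0, 0.01, 0, 0, 0],
  [-1, 0, 0, 0.02, 0, 0, 0],
  [-1, 0, 0, 0.02, 0, 0, 0],
])

```text
time_s: 16.9
ee_pos: [0.5623, 0.1962, 0.1444]
eef_rot: [3.142, -0.0, 1.396]
force: [1.9, -0.8, 4.0]
grip_width: 0.0007
grip_force: 1.8
```

Request:
move_arm([
  [-1, 0, 0, 0.01, 0, 0, 0],
  [-1, 0, 0, 0.02, 0, 0, 0],
  [-1, 0, 0, 0.02, 0, 0, 0],
])

```text
time_s: 17.2
ee_pos: [0.5623, 0.1962, 0.1434]
eef_rot: [3.141, -0.0, 1.396]
force: [1.6, 0.2, 4.6]
grip_width: 0.0006
grip_force: 2.1
```

Request:
move_arm([
  [-1, 0, 0, 0.01, 0, 0, 0],
  [-1, 0, 0, 0.02, 0, 0, 0],
  [-1, 0, 0, 0.02, 0, 0, 0],
])

```text
time_s: 17.5
ee_pos: [0.5618, 0.1962, 0.1419]
eef_rot: [-3.14, 0.001, 1.396]
force: [-0.6, -0.4, -1.3]
grip_width: 0.0006
grip_force: 0.0
```

The force vanished, so the button has probably popped. I retreat and look.

Request:
move_arm([
  [-1, 0, 0, -0.2, 0, 0, 0],
  [-1, 0, 0, -0.7, 0, 0, 0],
  [-1, 0, 0, -1.3, 0, 0, 0],
  [-1, 0, 0, -1.9, 0, 0, 0],
  [-1, 0, 0, -2.3, 0, 0, 0],
  [-1, 0, 0, -2.5, 0, 0, 0],
  [-1, 0, 0, -2.5, 0, 0, 0],
])

```text
time_s: 18.2
ee_pos: [0.5624, 0.1963, 0.2685]
eef_rot: [3.14, -0.001, 1.396]
force: [-0.7, 0.3, -1.4]
grip_width: 0.0007
grip_force: 0.0
```

Run:
```python
from h import *
o=ctrl.get_obs();print(o["time_s"],o["ee_pos"],o["force"])
crops=[]
for c in("scene","side"):
    KT=T_wc(c);im,d=ctrl.camera(c);Q=cloud(c,d,KT);p=ctrl.camera_params(c);u,v=np.int_(cv2.projectPoints(np.array([[.561,.195,.09]]),np.array(p["rvec"],float),np.array(p["tvec"],float),np.array(p["intrinsics"],float),None)[0].ravel())
    crops.append(cv2.resize(im[v-45:v+45,u-30:u+30],(400,600),interpolation=cv2.INTER_CUBIC))
    q=Q[(np.hypot(Q[...,0]-.562,Q[...,1]-.196)<.009)&(Q[...,2]<.18)];print(c,"top z",np.median(q[q[:,2]>.11][:,2]))
save("c6",np.hstack(crops))
```

```text
18.2 [0.56240431 0.19633619 0.26846262] [-0.67433732  0.26448565 -1.42334924]
scene top z 0.1259406940349299
side top z 0.1245815137598828
```

View pics/c6.png

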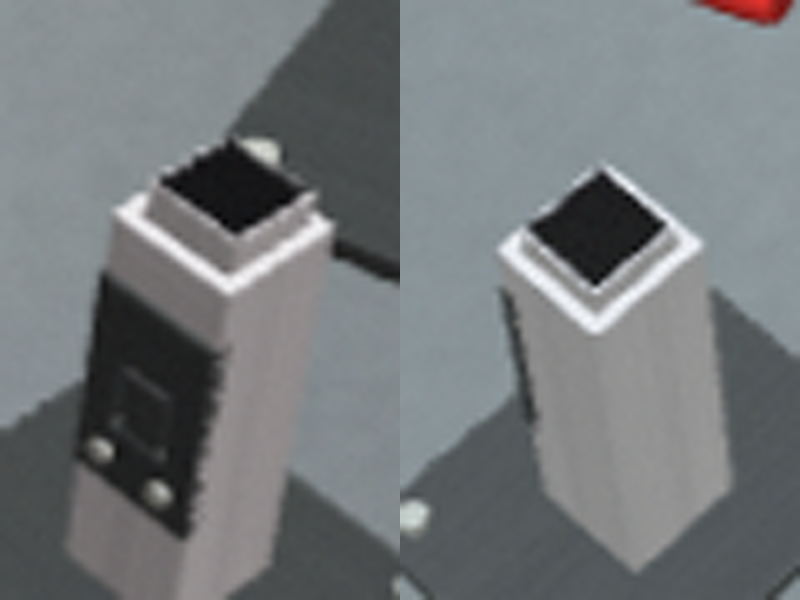

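The dark button fills the hole at (145,410), and the post stands upright with its top about 10 mm above the rim. The gripper is clear.

```bash
python3 -c "
from station import ctrl
print(ctrl.hand_in())"
```

```text
the job is handed in; nothing more can be done
None
```

The post with the spring button stands upright in the small silver socket with its button out through the hole, nothing was forced, and the job was handed in at about 18 s.

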